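Raise the barrier and send the cup in

TASK

Push the red-and-white barrier arm up past its balance point so that it stays raised by itself, then push the lidded cup waiting on the lane along under it until it is fully home against the end stop. Do it all by pushing with the fingers: never lift the cup off the lane or tip it over, and leave the other things on the table where they are. Finish with the barrier still up and the cup standing home.

Things in the scene. Friction and masses are not known exactly. Their poses are not given: they have to be found in the camera images.
- lane: Fixed sample lane: grey deck 270 mm long (x -140 to +130), 110 wide (y), 30 high. Origin on the table under the plane of the barrier; x along the lane from entrance to closed end, y left, z up. Side rails (inner faces y = +-31.5, outer +-37.5) stand 12 mm above the deck. End stop: black face at x = +118, top z = 88. Fork carrying the lowered arm: x = 0, y = +66, 10 wide in y, 34 in x, top z = 86.
- hinge (a point): Point on the barrier's hinge axis, which runs along the lane's x: at x = 0, y = -100, z = 82 mm of the lane frame, on the post to the right of the lane (two cheeks, 60 mm over all in x, 28 in y, top z = 100 mm). Axes as the lane's.
- barrier (a joint): Barrier arm angle: 0 lowered (level across the lane), 1.75 fully raised. Balances near 0.87 rad: let go below, it falls shut; above 0.95 it swings on to 1.75 by itself in 1 to 3 s, damped. About 1 to 3 N lifts it at the sleeve. A dark steel counterweight, 42 mm across, 30 wide, sits 54 mm above the hinge when the arm is down, and swings out to the right.
- barrier_tip (a point): Centre of the arm's free end, 250 mm from the hinge axis; lowered it is at x = 0, y = +150, z = 82 mm of the lane frame. The arm is a round bar, red and white, 16 mm thick; its last 50 mm (lane y = +100 to +150) is a orange sleeve 20 mm thick that juts out left of the lane with free space below down to the table.
- cup: Cup to send in: clear specimen cup with yellow screw lid (top 17 mm), 68 mm across the lid, 62 across the body below it, a little less at the foot, 62 tall, about 60 g. Origin under its centre, z up. It waits on the lane some 80 to 105 mm before the barrier; home against the end stop its origin is at x = +84, z = 30 mm of the lane frame.
- spare_cup: Bystander: a like cup with a yellow lid, 68 x 62 mm, standing on the table beside the closed end of the lane, left. Leave it.
- cap: Bystander: loose yellow cup lid, 68 mm across, 17 high, lying on the table to the right of the lane's entrance. Leave it.
- marker: Bystander: white paint marker with a black cap, 152 mm long, 18 mm high, lying on the table at left. Leave it.
- stamp: Bystander: dark self-inking stamp, 40 x 67 x 78 mm, standing at the left towards the back. Leave it.

How it is judged:
By the outcome, as a careful person would: the job done as asked, in the order asked, and still so for the second after the job is handed in, with the robot touching nothing.
It also fails if it takes over 53 s, if anything falls off the work surface, if the arm or the gripper's body presses on something with over 40 N, if the wrist force passes 120 N, or if a joint passes its speed limit or range.

ROBOT

A 7-joint arm with a two-finger parallel gripper is mounted at the origin on the work surface; the furniture and walls round the work are solid. World frame = base frame: x ahead of the robot, y to its left, z up, the work surface at z = 0. Lengths are in m, angles in degrees, forces in N, time in s.
With the tool pointing down it reaches from about 0.425 to 0.875 m from the base axis. Payload 4.7 kg.
Tool frame: the origin (TCP) lies at the very end of the fingers, on their centre line; the grasp point (between the pads) lies 19 mm behind it; z points along the fingers, y is the line along which they close (so a half turn about z gives the same grasp; the last joint's range is limited). The gripper opens to 87 mm and grips with 3 to 60 N. Pads are 19 mm wide; open, the fingers measure 117 mm over their backs; the gripper's body (75 mm by 190 mm) begins 51 mm behind the grasp point.
Start: joints at [72.313, 18.392, -4.016, 83.108, 1.295, 78.541, -3.26], TCP at [0.206, -0.616, 0.223] pointing down, gripper open.
Joint ranges: [-163.93, 163.93], [-17.29, 119.83], [-79.2, 71.16], [3.27, 140.29], [-89.18, 269.18], [5.43, 117.66], [-154.24, 154.24]. Speed limits (degrees/s): [147.25, 147.25, 180, 180, 180, 180, 180].

INTERFACE

Orientations are given as [roll, pitch, yaw] about the fixed x, y, z axes, in that order (R = Rz(yaw) Ry(pitch) Rx(roll)).
In Python, from cell import get_obs, read_camera, sign_off, silhouettes gives the robot as it stands.
- The arm moves only by the tool play_rows, never from a script. Its argument "steps" is a list that holds one entry, the list of rows, each a list of 7 numbers: the shift along the tool's x, y, z in m, then the turn, a rotation vector about the tool's x, y, z in rad, then the finger opening in m, from 0 to 0.087. A call has 1 to 12 rows; each row shifts and turns the commanded pose from where the row before left it, along the tool's axes as they then stand; what a row does not reach is not made up. A row lasts 1/10 s, in which the tool goes at most 50 mm and 8.59 degrees, less where a joint would pass 70% of its speed; a pose out of reach is approached as far as the arm can. A call is refused whole if a number of a shift passes 0.05 or a number of a turn 0.15, either way. A call with a gripper value outside its range is refused whole. The fingers move at their own pace and stop on an object; "force" is the grip in N (left out, the last holds). Time passes only in rows, so rows that do not move let the fingers close. It gives the time, the measured TCP pose, the force, the opening and the grip force at its end, in the units of the state.
- get_obs(): the state, without advancing time (a new reading comes with each control period).
- read_camera(name): name is "scene" or "top" or "wrist"; returns a dict with "frame" (384x512x3 uint8, red, green, blue), "intrinsics" (3x3 intrinsics, pixels), "k1" (the pictures are not rectified: a ray, as slopes to the right and down, at radius r is drawn at 1 + k1 r^2 times it, then the intrinsics apply), "view" (4x4, takes a point from world to camera coordinates). Camera axes: x right, y up, looking along -z (the intrinsics and any distortion apply to the point x, -y, -z); pixel columns grow to the right and rows downward; lengths in m; the calibration is good to about 2 mm. A picture is of the moment at which its call begins. There is no depth.
- sign_off(): hands the job in; it is judged then, once.
Trained networks look in the newest picture that a camera, given by its name, has taken for a name from the list of things; names that differ only in an ending like _2 or _b are one class to them, and where a whole thing is asked for, a point or a joint stands for the part that bears it (a point fixed in the world has none). Each returns a list of dicts, best first, with "p" (0 to 1); they miss things now and then, are a little off and sometimes report something else, mostly with a low value. They report only what shows in the picture. A call takes as long as a camera call.
- silhouettes(camera, name): "pixels" (384x512 bool, what is visible of it) and "extent" ([left, top, right, bottom] in pixels, round what is visible of it).
The state is a dict: "time_s": time; "qpos": joint angles; "joint_velocities": joint speeds; "effort": joint torques, N m; "tool_pos": TCP position; "tool_rot": TCP orientation; "force": force on the tool from outside, world axes, zero at the start; "wrist_torque": the same for the moment, N m; "grip_width": finger opening in m; "grasp_force": force on a finger pad.
Only numpy, scipy, OpenCV 4.12 (cv2) and the standard library are available. Lean on these libraries where they do the work, as an engineer would, in place of code of your own. Each camera call takes 0.05 s, during which the arm holds its last target. There are 200 camera calls.

## Working session

There is one attempt and no reset: what is moved stays moved. The work goes in short steps, Python scripts to look and compute and a tool call to move; the robot and the scene stay as the last step left them, time stands still between calls to the robot, and variables do not carry over. Pictures are saved under pics/ and viewed, at most 10 in all, crops included, and the job is handed in when it is done.

Besides the shell and the picture viewer there is one more tool, called by a JSON object that holds its "method" and its "body". play_rows: Moves the arm, as the interface text tells. Its arguments: {"type":"object","properties":{"steps":{"type":"array","items":{"type":"array","items":{"type":"array","items":{"type":"number"}}}},"force":{"type":"number"}},"required":["steps"]}

```bash
mkdir -p pics
cat > h.py <<'E'
import numpy as np, cv2
from cell import *
def proj(c,P):
    P=np.atleast_2d(P); V=c["view"]; q=P@V[:3,:3].T+V[:3,3]
    s=np.c_[q[:,0]/-q[:,2],-q[:,1]/-q[:,2]]; r2=(s**2).sum(1,keepdims=True)
    s=s*(1+c["k1"]*r2); K=c["intrinsics"]
    return s@K[:2,:2].T+K[:2,2]
def ray(c,uv):
    K=c["intrinsics"]; d=np.linalg.solve(K,[uv[0],uv[1],1])[:2]; s=d.copy()
    for _ in range(20): s=d/(1+c["k1"]*(s@s))
    V=c["view"]; R=V[:3,:3]; o=-R.T@V[:3,3]; v=R.T@np.array([s[0],-s[1],-1]); return o,v
def atz(c,uv,z):
    o,v=ray(c,uv); return o+v*(z-o[2])/v[2]
E
python3 - <<'E'
from h import *
for n in("scene","top"):
    c=read_camera(n); cv2.imwrite(f"pics/{n}0.png",c["frame"][:,:,::-1])
    V=np.array(c["view"]);print(n,np.round(-V[:3,:3].T@V[:3,3],3),c["k1"])
    for t in("lane","cup","barrier","barrier_tip","spare_cup","cap","marker","stamp"):
        for s in silhouettes(n,t)[:3]:
            m=s["pixels"]; y,x=np.nonzero(m); print(t,round(s["p"],2),np.round(s["extent"]),m.sum(),np.round([x.mean(),y.mean()],1) if len(x) else '', np.round(atz(c,(x.mean(),y.mean()),.05),3))
print(get_obs())
E
```

```text
scene [-0.195  0.556  0.741] -0.13727361756048545
lane 0.64 [197. 132. 298. 222.] 3860 [254.4 175.4] [0.581 0.009 0.05 ]
cup 0.61 [251. 172. 280. 204.] 659 [265.1 186.7] [0.523 0.016 0.05 ]
barrier 0.7 [201. 129. 293. 180.] 911 [254.9 157.9] [ 0.652 -0.043  0.05 ]
barrier_tip 0.93 [200. 130. 296. 184.] 713 [253.2 158.3] [ 0.653 -0.037  0.05 ]
barrier_tip 0.72 [181. 160. 205. 188.] 497 [192.7 173.4] [0.69  0.143 0.05 ]
spare_cup 0.72 [183. 162. 205. 188.] 481 [192.7 172.9] [0.693 0.142 0.05 ]
cap 0.69 [305. 187. 325. 204.] 290 [314.2 194.5] [ 0.421 -0.069  0.05 ]
marker 0.94 [166. 276. 224. 312.] 449 [193.2 295.9] [0.317 0.349 0.05 ]
stamp 0.76 [105. 190. 136. 226.] 755 [120.4 208.1] [0.667 0.368 0.05 ]
top [0.303 0.077 1.22 ] 0.020295521004755145
lane 0.81 [230. 118. 333. 216.] 4004 [285.8 164.7] [0.597 0.    0.05 ]
cup 0.73 [231. 117. 332. 217.] 4143 [285.9 164.9] [0.597 0.    0.05 ]
cup 0.61 [269. 182. 288. 207.] 447 [277.4 193.4] [0.513 0.024 0.05 ]
barrier 0.86 [229. 148. 330. 178.] 797 [285.7 162. ] [0.606 0.001 0.05 ]
barrier 0.59 [230. 120. 330. 220.] 4185 [285.5 165. ] [0.597
[... 536 characters left out ...]
s': 0.9, 'qpos': array([72.31305842, 18.39263575, -4.01924644, 83.10679149,  1.29547298,
       78.54095601, -3.26020417]), 'joint_velocities': array([-0.06201431, -0.0180571 ,  0.06120476, -0.04977463,  0.02802011,
       -0.00235207, -0.01827072]), 'effort': array([ 2.50525618e-04, -4.91094339e+01, -4.02962985e-01, -3.12773645e+01,
       -6.37860945e-02,  3.35102377e-02,  1.06005947e-05]), 'tool_pos': array([ 0.2062024 , -0.61645263,  0.22258555]), 'tool_rot': array([1.79995211e+02, 2.15354306e-03, 1.84985963e+01]), 'force': array([-0.39128221, -0.29697487, -0.47518683]), 'wrist_torque': array([ 0.02178255, -0.03111243,  0.03912325]), 'grasp_force': 0.0, 'grip_width': 0.08720680820996203}
```

Run:
```python
import cv2
a=cv2.imread("pics/top0.png")[90:260,120:350];b=cv2.imread("pics/scene0.png")[100:320,90:340]
cv2.imwrite("pics/t1.png",cv2.resize(a,None,fx=3.4,fy=3.4,interpolation=2))
cv2.imwrite("pics/s1.png",cv2.resize(b,None,fx=2.7,fy=2.7,interpolation=2))
```

```text
(no output)
```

View pics/t1.png

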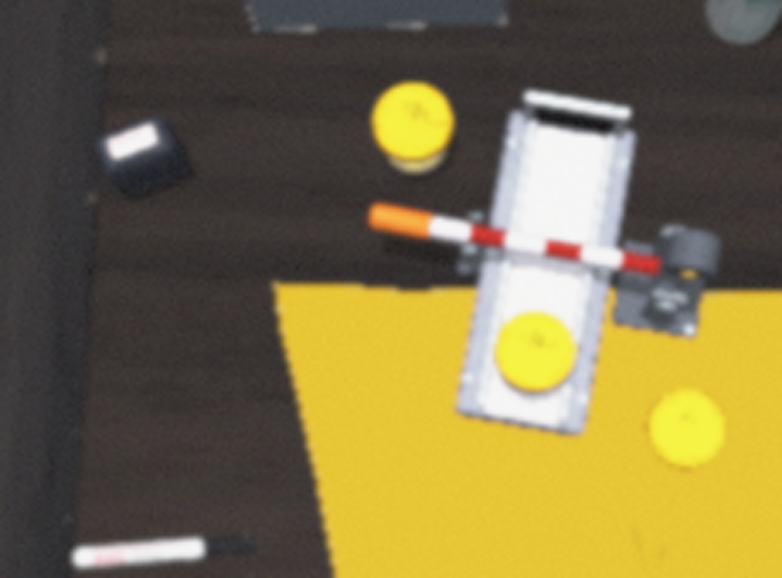

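View pics/s1.png

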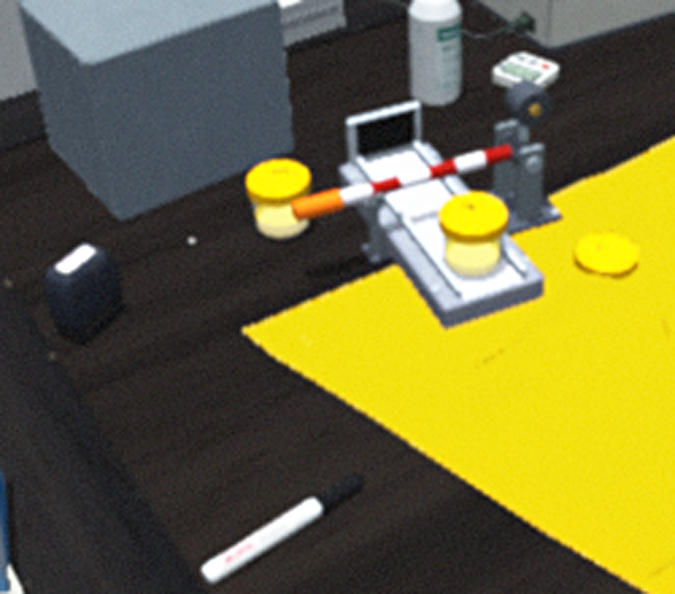

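Run:
```python
from h import *
from scipy.optimize import least_squares
T=read_camera("top");S=read_camera("scene")
pt=[((370,215),(0,.150,.082)),((460,410),(-.14,.055,.03)),((582,432),(-.14,-.055,.03)),((692,250),(0,-.1,.136)),((530,110),(.118,.055,.088)),((627,122),(.118,-.055,.088))]
ps=[((294,209),(0,.15,.082)),((445,310),(-.14,.055,.03)),((543,275),(-.14,-.055,.03)),((527,104),(0,-.1,.136))]
def W(p,L):
    c,s=np.cos(p[2]),np.sin(p[2]);return np.array([p[0]+c*L[0]-s*L[1],p[1]+s*L[0]+c*L[1],L[2]])
def f(p):
    r=[]
    for u,L in pt: r+=list(proj(T,W(p,L))[0]-(np.array(u)/3.4+[120,90]))
    for u,L in ps: r+=list(proj(S,W(p,L))[0]-(np.array(u)/2.7+[90,100]))
    return r
s=least_squares(f,[.6,0,0],loss='soft_l1');print(s.x,np.degrees(s.x[2]),np.round(s.fun.reshape(-1,2),1))
np.save("lane.npy",s.x);p=s.x
# cup / spare / cap: fit lid top centre from both views
for n,ut,us,z in(("cup",(537,352),(474,213),.092),("spare",(413,120),(279,177),.062),("cap",(687,428),(606,249),.017)):
    for c,u,k,o in((T,ut,3.4,[120,90]),(S,us,2.7,[90,100])):
        w=atz(c,np.array(u)/k+o,z); d=w[:2]-p[:2];c_,s_=np.cos(p[2]),np.sin(p[2])
        print(n,np.round(w,3),"lane",np.round([c_*d[0]+s_*d[1],-s_*d[0]+c_*d[1]],3))
print("tip",W(p,(0,.15,.082)),"slv",W(p,(0,.125,.082)),"hinge",W(p,(0,-.1,.082)))
```

```text
[ 0.59519525  0.01091399 -0.17076304] -9.784001682723545 [[ 1.3 -0.5]
 [-1.3 -0.2]
 [ 0.8  0.6]
 [-2.4  0.9]
 [-4.6 -3.7]
 [ 5.2 -0.2]
 [ 0.3  0.7]
 [ 0.2 -0.5]
 [ 1.7  0.3]
 [-1.6  0. ]]
cup [0.506 0.024 0.092] lane [-0.091 -0.002]
cup [0.505 0.028 0.092] lane [-0.092  0.001]
spare [0.709 0.13  0.062] lane [0.092 0.137]
spare [0.707 0.131 0.062] lane [0.09  0.137]
cap [ 0.456 -0.107  0.017] lane [-0.117 -0.14 ]
cap [ 0.458 -0.106  0.017] lane [-0.116 -0.138]
tip [0.6206854 0.1587323 0.082    ] slv [0.61643704 0.13409591 0.082     ] hinge [ 0.57820181 -0.08763155  0.082     ]
```

```bash
cat > plan.py <<'E'
import numpy as np, sys
from scipy.spatial.transform import Rotation as Ro
from cell import get_obs
p0=np.load("lane.npy"); D=np.degrees(p0[2])
def L(x,y,z): c,s=np.cos(p0[2]),np.sin(p0[2]); return np.array([p0[0]+c*x-s*y,p0[1]+s*x+c*y,z])
def inv(w): c,s=np.cos(p0[2]),np.sin(p0[2]); d=w[:2]-p0[:2]; return np.array([c*d[0]+s*d[1],-s*d[0]+c*d[1],w[2]])
def ori(tilt,yaw=0): # tool x along lane x turned by yaw, tilted forward
    return Ro.from_euler('xyz',[180,0,D+yaw],degrees=True)*Ro.from_rotvec([0,np.radians(tilt),0])
def plan(wps,g=0.0,nd=3):
    o=get_obs(); p=o["tool_pos"]; R=Ro.from_euler('xyz',o["tool_rot"],degrees=True)
    print("now lane",np.round(inv(p),3),"F",np.round(o["force"],1),"t",o["time_s"],"q",np.round(o["qpos"]))
    rows=[]
    for q,R2,n in wps:
        w=(R.inv()*R2).as_rotvec()/n; dp=(q-p)/n
        for k in range(n):
            s=np.round(R.inv().apply((q-p)/(n-k)),nd); w=np.round((R.inv()*R2).as_rotvec()/(n-k),3)
            rows.append([*s,*w,g]); p=p+R.apply(s); R=R*Ro.from_rotvec(w)
    print(len(rows)); print(str([[float(v)+0 for v in r] for r in rows]).replace(" ",""))
E
python3 - <<'E'
from plan import *
plan([(np.array([.48,-.2,.28]),ori(0),12)])
E
```

```text
now lane [-0.277 -0.684  0.223] F [0.2 0.7 0.2] t 1.0 q [72. 18. -4. 83.  1. 79. -3.]
12
[[0.033,-0.026,-0.005,0.0,0.0,0.041,0.0],[0.032,-0.027,-0.005,0.0,0.0,0.041,0.0],[0.03,-0.028,-0.005,0.0,0.0,0.041,0.0],[0.029,-0.029,-0.005,0.0,0.0,0.041,0.0],[0.028,-0.031,-0.005,0.0,0.0,0.041,0.0],[0.027,-0.032,-0.005,0.0,0.0,0.041,0.0],[0.025,-0.033,-0.005,0.0,0.0,0.041,0.0],[0.024,-0.034,-0.004,0.0,0.0,0.041,0.0],[0.023,-0.035,-0.005,0.0,0.0,0.041,0.0],[0.021,-0.036,-0.004,0.0,0.0,0.042,0.0],[0.02,-0.036,-0.005,0.0,0.0,0.041,0.0],[0.018,-0.037,-0.004,0.0,0.0,0.042,0.0]]
```

{"method": "play_rows", "body": {"steps": [[[0.033,-0.026,-0.005,0,0,0.041,0],[0.032,-0.027,-0.005,0,0,0.041,0],[0.03,-0.028,-0.005,0,0,0.041,0],[0.029,-0.029,-0.005,0,0,0.041,0],[0.028,-0.031,-0.005,0,0,0.041,0],[0.027,-0.032,-0.005,0,0,0.041,0],[0.025,-0.033,-0.005,0,0,0.041,0],[0.024,-0.034,-0.004,0,0,0.041,0],[0.023,-0.035,-0.005,0,0,0.041,0],[0.021,-0.036,-0.004,0,0,0.042,0],[0.02,-0.036,-0.005,0,0,0.041,0],[0.018,-0.037,-0.004,0,0,0.042,0]]]}}

```text
time_s: 2.2
tool_pos: [0.4808, -0.1985, 0.2802]
tool_rot: [180.0, -0.1, -9.9]
force: [1.1, -0.5, 0.4]
grip_width: 0.0025
grasp_force: 0.0
```

Run:
```python
from plan import *
plan([(L(-.08,.14,.25),ori(50),12)])
```

```text
now lane [-0.077 -0.226  0.28 ] F [ 1.1 -0.5  0.4] t 2.2 q [ 44.   2. -25.  96.   1.  82. -81.]
12
[[0.0,-0.03,0.002,0.0,0.073,0.0,0.0],[-0.001,-0.031,0.003,0.0,0.073,0.0,0.0],[-0.001,-0.03,0.002,0.0,0.073,0.0,0.0],[-0.001,-0.031,0.002,0.0,0.073,0.0,0.0],[-0.001,-0.03,0.002,0.0,0.072,0.0,0.0],[-0.001,-0.031,0.002,0.0,0.073,0.0,0.0],[-0.001,-0.03,0.002,0.0,0.072,0.0,0.0],[-0.002,-0.031,0.002,0.0,0.073,0.0,0.0],[-0.002,-0.03,0.002,0.001,0.072,0.0,0.0],[-0.002,-0.031,0.002,0.0,0.073,0.0,0.0],[-0.002,-0.03,0.002,0.001,0.072,-0.001,0.0],[-0.001,-0.031,0.003,0.0,0.073,0.0,0.0]]
```

{"method": "play_rows", "body": {"steps": [[[0,-0.03,0.002,0,0.073,0,0],[-0.001,-0.031,0.003,0,0.073,0,0],[-0.001,-0.03,0.002,0,0.073,0,0],[-0.001,-0.031,0.002,0,0.073,0,0],[-0.001,-0.03,0.002,0,0.072,0,0],[-0.001,-0.031,0.002,0,0.073,0,0],[-0.001,-0.03,0.002,0,0.072,0,0],[-0.002,-0.031,0.002,0,0.073,0,0],[-0.002,-0.03,0.002,0,0.072,0,0],[-0.002,-0.031,0.002,0,0.073,0,0],[-0.002,-0.03,0.002,0,0.072,0,0],[-0.001,-0.031,0.003,0,0.073,0,0]]]}}

```text
time_s: 3.4
tool_pos: [0.5568, 0.1228, 0.2469]
tool_rot: [178.8, -43.5, -9.4]
force: [1.4, -1.1, -0.1]
grip_width: 0.0002
grasp_force: 0.0
```

Run:
```python
from h import *
from plan import *
plan([(L(-.08,.14,.10),ori(50),6),(L(-.06,.14,.038),ori(50),6)])
c=read_camera("wrist");cv2.imwrite("pics/w1.png",c["frame"][:,:,::-1])
for P in [(0,.15,.082),(0,.1,.082),(.118,0,.088)]: print(P,proj(c,L(*P)))
```

```text
now lane [-0.057  0.104  0.247] F [ 1.4 -1.1 -0.1] t 3.4 q [  -8.  -16.  -22.  126.   35.   40. -152.]
12
[[-0.02,-0.006,0.015,0.003,0.019,0.001,0.0],[-0.02,-0.006,0.015,0.003,0.019,0.001,0.0],[-0.02,-0.006,0.014,0.002,0.019,0.001,0.0],[-0.02,-0.007,0.014,0.003,0.019,0.001,0.0],[-0.021,-0.006,0.014,0.002,0.019,0.001,0.0],[-0.021,-0.006,0.013,0.003,0.019,0.0,0.0],[-0.006,0.0,0.009,0.0,0.0,0.0,0.0],[-0.006,0.0,0.009,0.0,0.0,0.0,0.0],[-0.006,0.0,0.009,0.0,0.0,0.0,0.0],[-0.005,0.0,0.009,0.0,0.0,0.0,0.0],[-0.006,0.0,0.009,0.0,0.0,0.0,0.0],[-0.005,0.0,0.01,0.0,0.0,0.0,0.0]]
(0, 0.15, 0.082) [[217.65314373 233.97235239]]
(0, 0.1, 0.082) [[259.33766743 233.87105039]]
(0.118, 0, 0.088) [[330.49586576 151.52103043]]
```

View pics/w1.png

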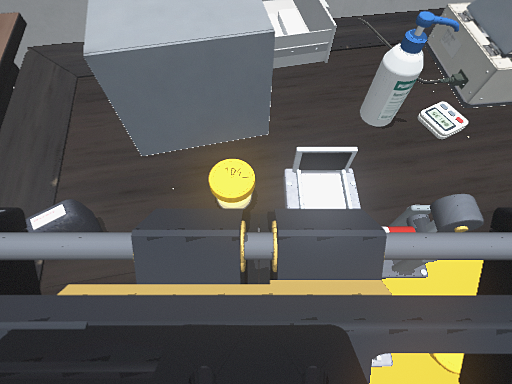

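{"method": "play_rows", "body": {"steps": [[[0,0,0,0,0,-0.15,0],[0,0,0,0,0,-0.15,0],[0,0,0,0,0,-0.15,0],[0,0,0,0,0,-0.15,0],[0,0,0,0,0,-0.15,0],[0,0,0,0,0,-0.15,0],[0,0,0,0,0,-0.15,0],[0,0,0,0,0,-0.15,0],[0,0,0,0,0,-0.15,0],[0,0,0,0,0,-0.15,0],[0,0,0,0,0,-0.15,0],[0,0,0,0,0,-0.15,0]]]}}

```text
time_s: 4.65
tool_pos: [0.557, 0.1196, 0.2465]
tool_rot: [137.7, 10.1, 89.5]
force: [1.0, 0.1, -0.3]
grip_width: 0.0008
grasp_force: 0.0
```

```bash
sed -i 's/^def plan/def oriF(t): return ori(t)*Ro.from_rotvec([0,0,np.pi])\ndef plan/' plan.py
python3 - <<'E'
from plan import *
plan([(L(-.07,.14,.22),oriF(45),12)])
E
```

```text
now lane [-0.056  0.101  0.246] F [ 1.   0.1 -0.3] t 4.65 q [-23. -15.  -9. 127.  40.  42. -53.]
12
[[0.004,-0.002,0.001,-0.003,-0.001,-0.111,0.0],[0.004,-0.001,0.001,-0.003,-0.001,-0.111,0.0],[0.004,-0.001,0.001,-0.003,-0.001,-0.111,0.0],[0.004,0.0,0.001,-0.003,-0.001,-0.111,0.0],[0.004,0.0,0.001,-0.003,-0.001,-0.111,0.0],[0.004,0.001,0.001,-0.003,-0.001,-0.111,0.0],[0.004,0.001,0.0,-0.003,-0.001,-0.111,0.0],[0.004,0.002,0.001,-0.003,-0.001,-0.111,0.0],[0.003,0.002,0.0,-0.003,-0.001,-0.111,0.0],[0.003,0.002,0.001,-0.003,-0.001,-0.111,0.0],[0.003,0.003,0.0,-0.003,-0.002,-0.111,0.0],[0.003,0.003,0.001,-0.004,-0.001,-0.111,0.0]]
```

{"method": "play_rows", "body": {"steps": [[[0.004,-0.002,0.001,-0.003,-0.001,-0.111,0],[0.004,-0.001,0.001,-0.003,-0.001,-0.111,0],[0.004,-0.001,0.001,-0.003,-0.001,-0.111,0],[0.004,0,0.001,-0.003,-0.001,-0.111,0],[0.004,0,0.001,-0.003,-0.001,-0.111,0],[0.004,0.001,0.001,-0.003,-0.001,-0.111,0],[0.004,0.001,0,-0.003,-0.001,-0.111,0],[0.004,0.002,0.001,-0.003,-0.001,-0.111,0],[0.003,0.002,0,-0.003,-0.001,-0.111,0],[0.003,0.002,0.001,-0.003,-0.001,-0.111,0],[0.003,0.003,0,-0.003,-0.002,-0.111,0],[0.003,0.003,0.001,-0.004,-0.001,-0.111,0]]]}}

```text
time_s: 5.85
tool_pos: [0.5504, 0.1615, 0.2199]
tool_rot: [179.9, 45.0, 170.1]
force: [0.7, -0.9, -1.0]
grip_width: 0.0006
grasp_force: 0.0
```

Run:
```python
from h import *
from plan import *
plan([(L(-.07,.14,.09),oriF(45),7),(L(-.06,.14,.034),oriF(45),5)])
c=read_camera("top");cv2.imwrite("pics/t2.png",cv2.resize(c["frame"][90:260,120:350,::-1],None,fx=3.4,fy=3.4))
```

```text
now lane [-0.07   0.141  0.22 ] F [ 0.7 -0.9 -1. ] t 5.85 q [-32. -13.  -7. 129.  49.  42.  10.]
12
[[0.013,0.0,0.013,0.0,0.0,0.0,0.0],[0.013,0.0,0.013,0.0,0.0,0.0,0.0],[0.013,0.0,0.013,0.0,0.0,0.0,0.0],[0.013,0.0,0.013,0.0,0.0,0.0,0.0],[0.013,0.0,0.013,0.0,0.0,-0.001,0.0],[0.014,0.0,0.013,0.0,0.0,0.0,0.0],[0.013,-0.001,0.014,0.0,0.0,-0.001,0.0],[0.007,0.0,0.009,0.0,0.0,0.0,0.0],[0.006,0.0,0.009,0.0,0.0,0.0,0.0],[0.007,0.0,0.009,0.0,0.0,0.0,0.0],[0.006,0.0,0.01,0.0,0.0,0.0,0.0],[0.007,0.0,0.009,0.0,0.0,0.0,0.0]]
```

View pics/t2.png

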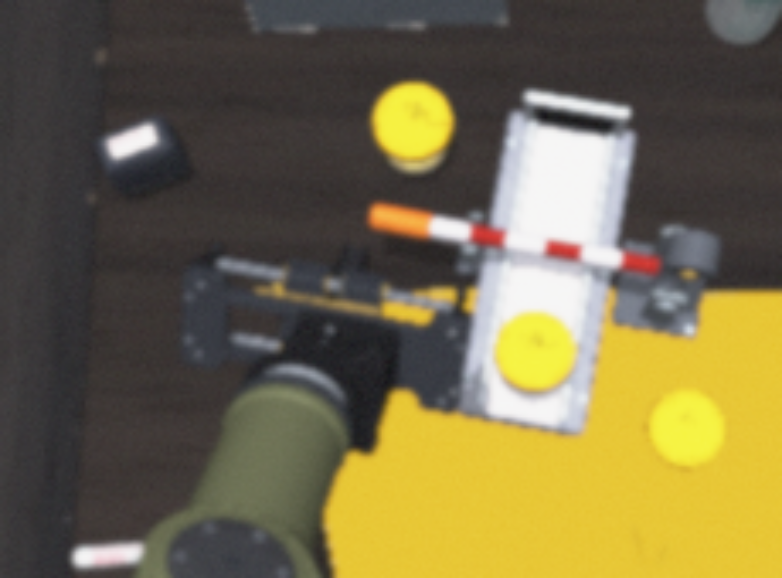

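Run:
```python
from h import *
from plan import *
c=read_camera("top")
for P in [(-.07,.141,.22),(0,.15,.082),(0,.14,.082),(0,.1,.082),(0,-.08,.082)]: print(P,np.round((proj(c,L(*P))-[120,90])*3.4))
```

```text
(-0.07, 0.141, 0.22) [[355. 256.]]
(0, 0.15, 0.082) [[374. 213.]]
(0, 0.14, 0.082) [[386. 216.]]
(0, 0.1, 0.082) [[434. 225.]]
(0, -0.08, 0.082) [[650. 265.]]
```

{"method": "play_rows", "body": {"steps": [[[0.013,0,0.013,0,0,0,0],[0.013,0,0.013,0,0,0,0],[0.013,0,0.013,0,0,0,0],[0.013,0,0.013,0,0,0,0],[0.013,0,0.013,0,0,0,0],[0.014,0,0.013,0,0,0,0],[0.013,0,0.014,0,0,0,0]]]}}

```text
time_s: 6.65
tool_pos: [0.5507, 0.1619, 0.0894]
tool_rot: [179.4, 45.0, 169.4]
force: [0.1, 0.5, 0.3]
grip_width: 0.0006
grasp_force: 0.0
```

{"method": "play_rows", "body": {"steps": [[[0.007,0,0.009,0,0,0,0],[0.006,0,0.009,0,0,0,0],[0.007,0,0.009,0,0,0,0],[0.006,0,0.01,0,0,0,0],[0.007,0,0.009,0,0,0,0]]]}}

```text
time_s: 7.15
tool_pos: [0.5602, 0.1605, 0.0338]
tool_rot: [179.4, 45.0, 169.4]
force: [1.2, -0.1, 0.4]
grip_width: 0.0005
grasp_force: 0.0
```

Run:
```python
from h import *
from plan import *
plan([(L(.015,.138,.034),oriF(45),8)])
c=read_camera("scene");cv2.imwrite("pics/s2.png",cv2.resize(c["frame"][100:320,90:340,::-1],None,fx=2.7,fy=2.7))
```

```text
now lane [-0.06   0.141  0.034] F [ 1.2 -0.1  0.4] t 7.15 q [-30.   9.  -9. 136.  88.  33. -36.]
8
[[-0.007,0.0,0.007,0.0,0.0,-0.001,0.0],[-0.007,0.0,0.007,0.0,0.0,-0.001,0.0],[-0.007,-0.001,0.006,0.0,0.0,-0.001,0.0],[-0.006,0.0,0.007,0.0,0.0,-0.001,0.0],[-0.007,-0.001,0.006,0.0,0.0,-0.001,0.0],[-0.006,0.0,0.007,0.0,0.0,-0.002,0.0],[-0.007,-0.001,0.006,0.0,0.0,-0.001,0.0],[-0.006,0.0,0.007,0.0,0.001,-0.002,0.0]]
```

View pics/s2.png

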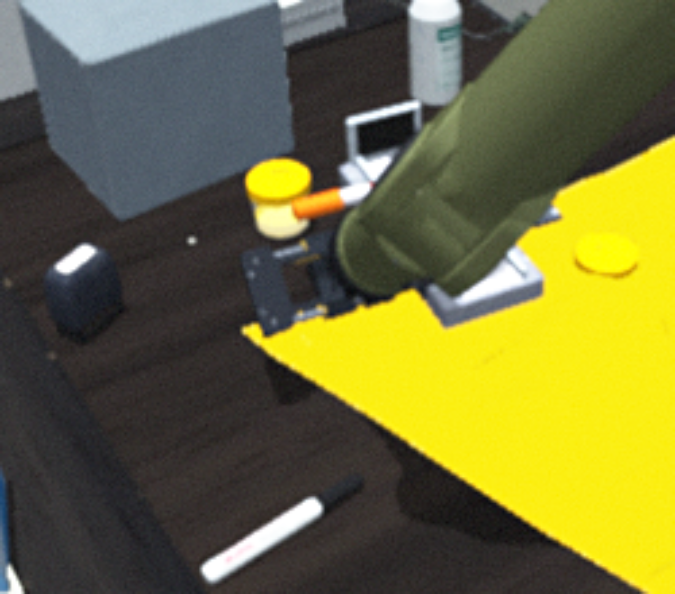

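Run:
```python
from h import *
c=read_camera("top");cv2.imwrite("pics/t3.png",cv2.resize(c["frame"][90:260,120:350,::-1],None,fx=3.4,fy=3.4))
```

```text
(no output)
```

View pics/t3.png

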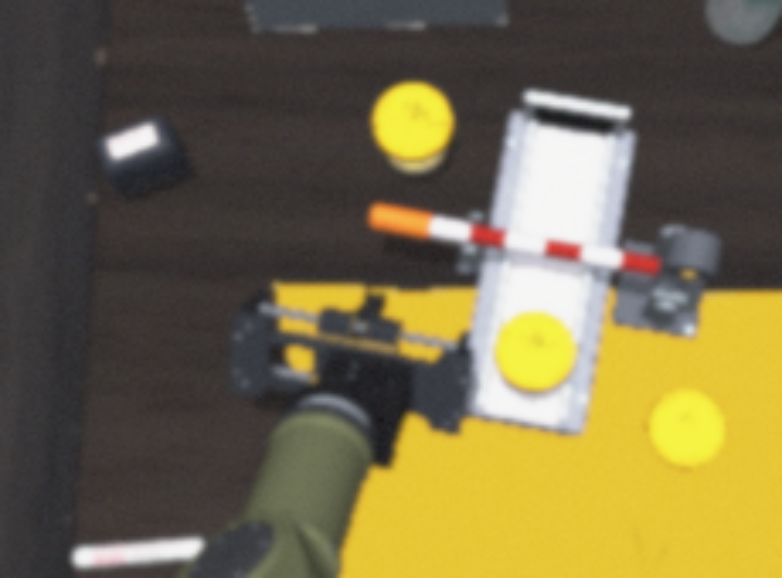

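{"method": "play_rows", "body": {"steps": [[[-0.007,0,0.007,0,0,0,0],[-0.007,0,0.007,0,0,0,0],[-0.007,0,0.007,0,0,0,0],[-0.006,0,0.007,0,0,0,0],[-0.007,0,0.006,0,0,0,0],[-0.007,0,0.007,0,0,0,0],[-0.006,0,0.006,0,0,0,0],[-0.006,0,0.006,0,0,0,0]]]}}

```text
time_s: 8.05
tool_pos: [0.6341, 0.1476, 0.0337]
tool_rot: [179.6, 45.0, 169.7]
force: [0.1, 0.7, -0.4]
grip_width: 0.0002
grasp_force: 0.0
```

Run:
```python
from plan import *
h=82-39
w=[]
for th in (.15,.3,.45,.6):
    r=.238; w.append((L(.015,-.1+r*np.cos(th),.041+r*np.sin(th)),oriF(45),3))
plan(w)
```

```text
now lane [0.015 0.141 0.034] F [ 0.1  0.7 -0.4] t 8.05 q [-26.  14.  -5. 129.  91.  28. -32.]
12
[[-0.01,-0.002,-0.01,0.0,0.0,-0.002,0.0],[-0.01,-0.002,-0.01,0.0,0.0,-0.002,0.0],[-0.01,-0.002,-0.01,0.0,0.0,-0.002,0.0],[-0.008,-0.003,-0.008,0.0,0.0,0.0,0.0],[-0.008,-0.002,-0.008,0.0,0.0,0.0,0.0],[-0.009,-0.003,-0.009,0.0,0.0,0.0,0.0],[-0.008,-0.004,-0.008,0.0,0.0,0.0,0.0],[-0.008,-0.004,-0.008,0.0,0.0,0.0,0.0],[-0.007,-0.005,-0.007,0.0,0.0,0.0,0.0],[-0.007,-0.006,-0.007,0.0,0.0,0.0,0.0],[-0.008,-0.006,-0.008,0.0,0.0,0.0,0.0],[-0.007,-0.006,-0.007,0.0,0.0,0.0,0.0]]
```

{"method": "play_rows", "body": {"steps": [[[-0.01,-0.002,-0.01,0,0,-0.002,0],[-0.01,-0.002,-0.01,0,0,-0.002,0],[-0.01,-0.002,-0.01,0,0,-0.002,0],[-0.008,-0.003,-0.008,0,0,0,0],[-0.008,-0.002,-0.008,0,0,0,0],[-0.009,-0.003,-0.009,0,0,0,0],[-0.008,-0.004,-0.008,0,0,0,0],[-0.008,-0.004,-0.008,0,0,0,0],[-0.007,-0.005,-0.007,0,0,0,0],[-0.007,-0.006,-0.007,0,0,0,0],[-0.008,-0.006,-0.008,0,0,0,0],[-0.007,-0.006,-0.007,0,0,0,0]]]}}

```text
time_s: 9.25
tool_pos: [0.6255, 0.1028, 0.1751]
tool_rot: [-180.0, 45.0, 170.2]
force: [-0.2, -0.3, -0.8]
grip_width: 0.0007
grasp_force: 0.4
```

Run:
```python
from h import *
from plan import *
w=[]
for th in (.72,.84,.96,1.06):
    r=.236; w.append((L(.015,-.1+r*np.cos(th),.041+r*np.sin(th)),oriF(45),3))
plan(w)
c=read_camera("top");d=read_camera("scene")
f=lambda c:cv2.resize(c["frame"][90:290,100:350,::-1],None,fx=1.6,fy=1.6)
cv2.imwrite("pics/m4.png",np.hstack([f(c),f(d)]))
```

```text
now lane [0.014 0.096 0.175] F [-0.2 -0.3 -0.8] t 9.25 q [-22.  -4.  -4. 127.  55.  29.  12.]
12
[[-0.005,-0.006,-0.005,0.0,0.0,0.0,0.0],[-0.005,-0.006,-0.005,0.0,0.0,0.0,0.0],[-0.006,-0.006,-0.005,0.0,-0.001,0.0,0.0],[-0.005,-0.007,-0.005,0.0,0.0,0.0,0.0],[-0.004,-0.007,-0.004,0.0,0.0,0.0,0.0],[-0.005,-0.006,-0.005,0.0,0.0,0.0,0.0],[-0.004,-0.007,-0.004,0.0,0.0,0.0,0.0],[-0.004,-0.008,-0.004,0.0,0.0,0.0,0.0],[-0.004,-0.007,-0.004,0.0,0.0,0.0,0.0],[-0.003,-0.007,-0.003,0.0,0.0,0.0,0.0],[-0.003,-0.007,-0.003,0.0,0.0,0.0,0.0],[-0.003,-0.006,-0.003,0.0,0.0,0.0,0.0]]
```

View pics/m4.png

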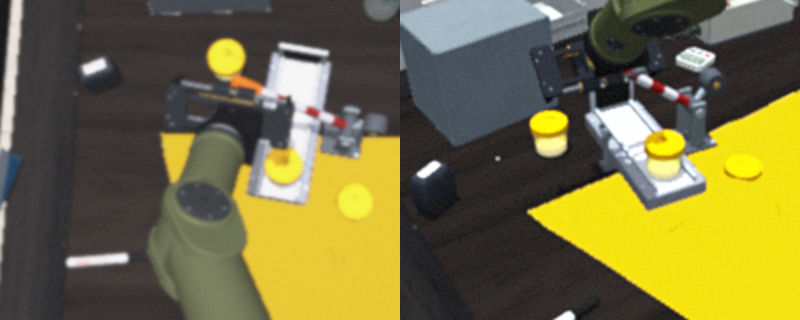

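{"method": "play_rows", "body": {"steps": [[[-0.005,-0.006,-0.005,0,0,0,0],[-0.005,-0.006,-0.005,0,0,0,0],[-0.006,-0.006,-0.005,0,0,0,0],[-0.005,-0.007,-0.005,0,0,0,0],[-0.004,-0.007,-0.004,0,0,0,0],[-0.005,-0.006,-0.005,0,0,0,0],[-0.004,-0.007,-0.004,0,0,0,0],[-0.004,-0.008,-0.004,0,0,0,0],[-0.004,-0.007,-0.004,0,0,0,0],[-0.003,-0.007,-0.003,0,0,0,0],[-0.003,-0.007,-0.003,0,0,0,0],[-0.003,-0.006,-0.003,0,0,0,0]]]}}

```text
time_s: 10.55
tool_pos: [0.6128, 0.0239, 0.2461]
tool_rot: [-180.0, 45.0, 170.3]
force: [-0.4, -0.7, -0.7]
grip_width: 0.0007
grasp_force: 0.0
```

{"method": "play_rows", "body": {"steps": [[[0,0,0,0,0,0,0],[0,0,0,0,0,0,0],[0,0,0,0,0,0,0],[0,0,0,0,0,0,0],[0,0,0,0,0,0,0],[0,0,0,0,0,0,0],[0,0,0,0,0,0,0],[0,0,0,0,0,0,0],[0,0,0,0,0,0,0],[0,0,0,0,0,0,0]]]}}

```text
time_s: 11.55
tool_pos: [0.6129, 0.0243, 0.2466]
tool_rot: [180.0, 45.0, 170.2]
force: [0.3, 0.1, 0.7]
grip_width: 0.0004
grasp_force: 0.0
```

Run:
```python
from h import *
from plan import *
c=read_camera("top");d=read_camera("scene")
f=lambda c:cv2.resize(c["frame"][90:290,100:350,::-1],None,fx=1.6,fy=1.6)
cv2.imwrite("pics/m5.png",np.hstack([f(c),f(d)]))
plan([(L(-.09,.08,.30),ori(20,180),12)])
```

```text
now lane [0.015 0.016 0.247] F [-1.1  1.1 -1. ] t 11.65 q [-21. -14.   5. 127.  39.  31.  38.]
12
[[0.003,0.005,-0.009,0.0,0.095,0.0,0.0],[0.004,0.005,-0.009,0.0,0.095,0.0,0.0],[0.005,0.005,-0.009,0.0,0.094,0.0,0.0],[0.006,0.005,-0.008,0.0,0.095,0.0,0.0],[0.006,0.005,-0.008,0.0,0.094,0.0,0.0],[0.007,0.006,-0.007,0.0,0.095,0.0,0.0],[0.008,0.005,-0.006,0.0,0.094,0.0,0.0],[0.008,0.006,-0.005,0.0,0.095,0.0,0.0],[0.008,0.005,-0.005,0.0,0.094,0.0,0.0],[0.009,0.006,-0.004,0.0,0.095,0.0,0.0],[0.009,0.005,-0.003,0.0,0.094,0.0,0.0],[0.01,0.006,-0.002,0.0,0.095,0.0,0.0]]
```

View pics/m5.png

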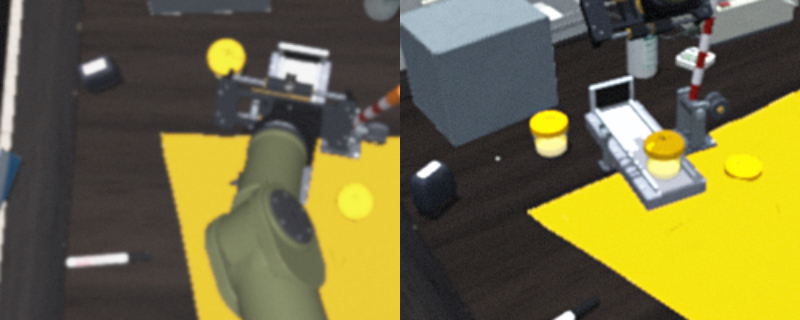

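Run:
```python
from plan import *
plan([(L(-.13,.02,.28),ori(0,180),12)])
```

```text
now lane [0.015 0.016 0.247] F [-1.1  1.1 -1. ] t 11.65 q [-21. -14.   5. 127.  39.  31.  38.]
12
[[0.007,0.0,-0.011,0.0,0.065,0.0,0.0],[0.007,0.0,-0.01,0.0,0.066,0.0,0.0],[0.008,0.0,-0.01,0.0,0.065,0.0,0.0],[0.008,0.0,-0.009,0.0,0.066,0.0,0.0],[0.009,0.0,-0.008,0.0,0.065,0.0,0.0],[0.01,0.001,-0.008,0.0,0.066,0.0,0.0],[0.01,0.0,-0.007,0.0,0.065,0.0,0.0],[0.011,0.001,-0.006,0.0,0.066,0.0,0.0],[0.011,0.0,-0.006,0.0,0.065,0.0,0.0],[0.011,0.001,-0.005,0.0,0.066,0.0,0.0],[0.011,0.0,-0.004,0.0,0.065,0.0,0.0],[0.012,0.001,-0.004,0.0,0.066,0.0,0.0]]
```

{"method": "play_rows", "body": {"steps": [[[0.007,0,-0.011,0,0.065,0,0],[0.007,0,-0.01,0,0.066,0,0],[0.008,0,-0.01,0,0.065,0,0],[0.008,0,-0.009,0,0.066,0,0],[0.009,0,-0.008,0,0.065,0,0],[0.01,0.001,-0.008,0,0.066,0,0],[0.01,0,-0.007,0,0.065,0,0],[0.011,0.001,-0.006,0,0.066,0,0],[0.011,0,-0.006,0,0.065,0,0],[0.011,0.001,-0.005,0,0.066,0,0],[0.011,0,-0.004,0,0.065,0,0],[0.012,0.001,-0.004,0,0.066,0,0]]]}}

```text
time_s: 12.85
tool_pos: [0.4705, 0.0527, 0.2801]
tool_rot: [180.0, -0.1, 170.2]
force: [-0.2, -0.3, 0.1]
grip_width: 0.0003
grasp_force: 0.0
```

Run:
```python
from plan import *
plan([(L(-.155,.0,.22),ori(0,90),12)])
```

```text
now lane [-0.13  0.02  0.28] F [-0.2 -0.3  0.1] t 12.85 q [-28.  -5.  17. 102.   2.  83.  69.]
12
[[0.002,-0.002,0.005,0.0,0.0,0.131,0.0],[0.002,-0.002,0.005,0.0,0.0,0.131,0.0],[0.002,-0.002,0.005,0.0,0.0,0.131,0.0],[0.001,-0.002,0.005,0.0,0.0,0.131,0.0],[0.001,-0.002,0.005,0.0,0.0,0.131,0.0],[0.001,-0.003,0.005,0.0,0.0,0.131,0.0],[0.0,-0.003,0.005,0.0,0.0,0.131,0.0],[0.0,-0.003,0.005,0.0,0.0,0.131,0.0],[0.0,-0.002,0.005,-0.001,0.0,0.131,0.0],[-0.001,-0.002,0.005,0.0,0.0,0.131,0.0],[-0.001,-0.003,0.005,-0.001,0.0,0.131,0.0],[-0.002,-0.002,0.005,-0.001,-0.001,0.13,0.0]]
```

{"method": "play_rows", "body": {"steps": [[[0.002,-0.002,0.005,0,0,0.131,0],[0.002,-0.002,0.005,0,0,0.131,0],[0.002,-0.002,0.005,0,0,0.131,0],[0.001,-0.002,0.005,0,0,0.131,0],[0.001,-0.002,0.005,0,0,0.131,0],[0.001,-0.003,0.005,0,0,0.131,0],[0,-0.003,0.005,0,0,0.131,0],[0,-0.003,0.005,0,0,0.131,0],[0,-0.002,0.005,0,0,0.131,0],[-0.001,-0.002,0.005,0,0,0.131,0],[-0.001,-0.003,0.005,0,0,0.131,0],[-0.002,-0.002,0.005,0,0,0.13,0]]]}}

```text
time_s: 14.05
tool_pos: [0.4427, 0.0371, 0.2196]
tool_rot: [-180.0, -0.0, 79.9]
force: [0.7, 0.7, -0.0]
grip_width: 0.0004
grasp_force: 0.0
```

Run:
```python
from h import *
from plan import *
c=read_camera("wrist");d=read_camera("scene")
f=lambda c:cv2.resize(c["frame"][:,:,::-1],None,fx=.78,fy=.78)
g=cv2.resize(d["frame"][90:290,90:350,::-1],(399,300))
cv2.imwrite("pics/m6.png",np.hstack([f(c),g]))
for n in("wrist","scene","top"):
  c=read_camera(n)
  for s in silhouettes(n,"cup")[:2]: e=s["extent"];print(n,s["p"],np.round(e),s["pixels"].sum())
  print(proj(c,[L(-.091,0,.092)]),np.round(inv(atz(c,((e[0]+e[2])/2,(e[1]+e[3])/2),.07)),3))
plan([(L(-.155,.0,.054),ori(0,90),12)])
```

```text
wrist 0.81 [290. 147. 358. 208.] 3277
[[320.66655444 181.31590441]] [-0.083 -0.001  0.07 ]
scene 0.89 [251. 172. 277. 206.] 637
[[265.94157185 178.61726039]] [-0.102  0.011  0.07 ]
[[277.06742359 193.5310853 ]] [-0.081  0.038  0.07 ]
now lane [-0.154  0.     0.22 ] F [0.7 0.8 0.6] t 14.45 q [-22.  -7.  13. 111.   2.  76. -20.]
12
[[0.0,0.0,0.014,0.0,0.0,0.0,0.0],[0.0,0.0,0.014,0.0,0.0,0.0,0.0],[0.0,0.0,0.014,0.0,0.0,0.0,0.0],[0.0,0.0,0.014,0.0,0.0,0.0,0.0],[0.0,0.0,0.014,0.0,0.0,0.0,0.0],[0.0,0.0,0.014,0.0,0.0,0.0,0.0],[0.0,0.0,0.014,0.0,0.0,0.0,0.0],[0.0,0.0,0.014,0.0,0.0,0.0,0.0],[0.0,0.0,0.014,0.0,0.0,0.0,0.0],[0.0,0.0,0.013,0.0,0.0,0.001,0.0],[0.0,0.0,0.014,0.0,0.0,0.0,0.0],[0.0,-0.001,0.013,0.0,0.0,0.001,0.0]]
```

View pics/m6.png

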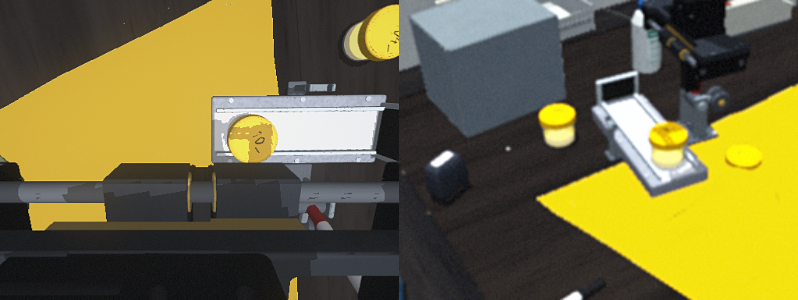

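{"method": "play_rows", "body": {"steps": [[[0,0,0.014,0,0,0,0],[0,0,0.014,0,0,0,0],[0,0,0.014,0,0,0,0],[0,0,0.014,0,0,0,0],[0,0,0.014,0,0,0,0],[0,0,0.014,0,0,0,0],[0,0,0.014,0,0,0,0],[0,0,0.014,0,0,0,0],[0,0,0.014,0,0,0,0],[0,0,0.014,0,0,0,0],[0,0,0.013,0,0,0,0],[0,0,0.013,0,0,0,0]]]}}

```text
time_s: 15.65
tool_pos: [0.442, 0.037, 0.0522]
tool_rot: [-179.9, 0.0, 80.2]
force: [-0.5, 0.2, -0.6]
grip_width: 0.0003
grasp_force: 0.0
```

Run:
```python
from h import *
from plan import *
plan([(L(-.07,.0,.054),ori(0,90),12)],nd=4)
c=read_camera("scene")
for s in silhouettes("scene","cup")[:2]: print(s["p"],np.round(s["extent"]))
```

```text
now lane [-0.155 -0.     0.052] F [-0.5  0.2 -0.6] t 15.65 q [-22.   3.  14. 123.  -1.  55. -17.]
12
[[0.0,0.0071,-0.0002,0.0,0.0,0.0,0.0],[0.0,0.0071,-0.0002,0.0,0.0,0.0,0.0],[0.0,0.0071,-0.0002,0.0,0.0,0.0,0.0],[0.0,0.0071,-0.0001,0.0,0.0,0.0,0.0],[0.0,0.0071,-0.0002,0.0,0.0,0.0,0.0],[0.0,0.0071,-0.0001,0.0,0.0,0.0,0.0],[0.0001,0.0071,-0.0002,0.0,0.0,0.0,0.0],[0.0,0.0071,-0.0001,0.0,0.0,0.0,0.0],[0.0001,0.0072,-0.0002,0.0,0.0,0.0,0.0],[0.0,0.0071,-0.0001,-0.001,0.0,0.0,0.0],[0.0001,0.0072,-0.0002,0.0,0.0,0.0,0.0],[0.0,0.0071,-0.0001,-0.001,0.0,0.0,0.0]]
0.9 [252. 173. 273. 203.]
```

{"method": "play_rows", "body": {"steps": [[[0,0.007,0,0,0,0,0],[0,0.007,0,0,0,0,0],[0,0.005,0,0,0,0,0],[0,0.005,0,0,0,0,0],[0,0.006,0,0,0,0,0],[0,0.007,0,0,0,0,0],[0,0.007,0,0,0,0,0],[0,0.007,0,0,0,0,0],[0,0.007,0,0,0,0,0],[0,0.007,0,0,0,0,0],[0,0.007,0,0,0,0,0],[0,0.007,0,0,0,0,0]]]}}

```text
time_s: 16.95
tool_pos: [0.5211, 0.0236, 0.0537]
tool_rot: [-180.0, -0.0, 80.2]
force: [-0.9, 0.2, 0.8]
grip_width: 0.0003
grasp_force: 0.4
```

Run:
```python
from h import *
from plan import *
plan([(L(.0,.0,.052),ori(0,90),12)],nd=4)
c=read_camera("scene");d=read_camera("top")
f=lambda c:cv2.resize(c["frame"][90:290,100:350,::-1],None,fx=1.6,fy=1.6)
cv2.imwrite("pics/m7.png",np.hstack([f(c),f(d)]))
for s in silhouettes("scene","cup")[:2]: print(s["p"],np.round(s["extent"]))
for x in(-.05,-.03,-.02):print(x,proj(c,[L(x,0,.092),L(x,0,.03)]))
```

```text
now lane [-0.075 -0.     0.054] F [-0.9  0.2  0.8] t 16.95 q [-20.  12.  15. 113.  -4.  56. -12.]
12
[[0.0,0.0063,0.0001,0.0,0.0,0.0,0.0],[0.0,0.0063,0.0001,0.0,0.0,0.0,0.0],[0.0,0.0063,0.0001,0.0,0.0,0.0,0.0],[0.0,0.0063,0.0001,0.0,0.0,0.0,0.0],[0.0,0.0063,0.0002,0.0,0.0,0.0,0.0],[0.0,0.0062,0.0001,0.0,0.0,0.0,0.0],[0.0,0.0063,0.0002,0.0,0.0,0.0,0.0],[0.0,0.0062,0.0001,0.0,0.0,0.0,0.0],[0.0,0.0063,0.0002,0.0,0.0,0.0,0.0],[0.0,0.0062,0.0001,0.0,0.0,0.0,0.0],[0.0,0.0063,0.0002,0.0,0.0,0.0,0.0],[0.0001,0.0062,0.0001,-0.001,0.0,0.0,0.0]]
0.51 [239. 165. 260. 193.]
-0.05 [[258.9220408  170.32246378]
 [258.89700786 188.8763728 ]]
-0.03 [[255.6297109  166.43366272]
 [255.71131564 184.88410957]]
-0.02 [[254.01469248 164.52643911]
 [254.14738608 182.92434181]]
```

View pics/m7.png

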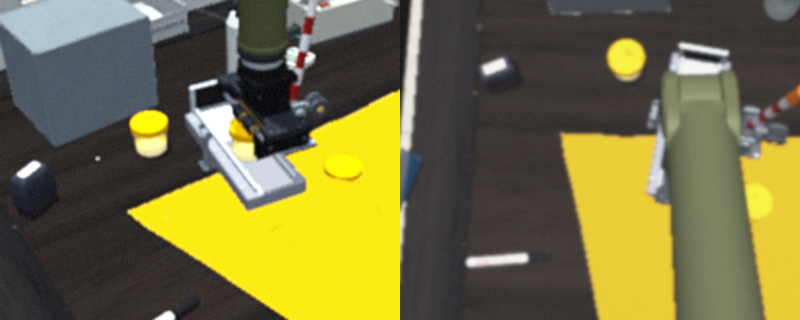

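{"method": "play_rows", "body": {"steps": [[[0,0.007,0,0,0,0,0],[0,0.007,0,0,0,0,0],[0,0.007,0,0,0,0,0],[0,0.007,0,0,0,0,0],[0,0.007,0,0,0,0,0],[0,0.007,0,0,0,0,0],[0,0.007,0,0,0,0,0],[0,0.007,0,0,0,0,0],[0,0.007,0,0,0,0,0],[0,0.007,0,0,0,0,0],[0,0.007,0,0,0,0,0],[0,0.007,0,0,0,0,0]]]}}

```text
time_s: 18.3
tool_pos: [0.6039, 0.0094, 0.0537]
tool_rot: [-180.0, -0.0, 80.2]
force: [0.2, 0.0, 0.4]
grip_width: 0.0007
grasp_force: 0.5
```

{"method": "play_rows", "body": {"steps": [[[0,0.005,0,0,0,0,0],[0,0.005,0,0,0,0,0],[0,0.004,0,0,0,0,0],[0,0.004,0,0,0,0,0],[0,0.003,0,0,0,0,0]]]}}

```text
time_s: 18.8
tool_pos: [0.6243, 0.0059, 0.0537]
tool_rot: [-180.0, -0.0, 80.2]
force: [-1.0, 0.6, 0.9]
grip_width: 0.0005
grasp_force: 0.5
```

Run:
```python
from h import *
from plan import *
plan([(L(.04,.0,.053),ori(0,90),12)],nd=4)
c=read_camera("scene")
for s in silhouettes("scene","cup")[:2]: print(s["p"],np.round(s["extent"]),s["pixels"].sum())
for x in(.06,.075,.084):print(x,proj(c,[L(x,.034,.083)]),proj(c,L(x,0,.03)))
```

```text
now lane [ 0.03  -0.     0.054] F [-1.   0.6  0.9] t 18.8 q [-16.  23.  16.  98.  -7.  60.  -7.]
12
[[0.0,0.0009,0.0001,0.0,0.0,0.0,0.0],[0.0,0.0009,0.0001,0.0,0.0,0.0,0.0],[0.0,0.0009,0.0,0.0,0.0,0.0,0.0],[0.0,0.0009,0.0001,0.0,0.0,0.0,0.0],[0.0,0.0009,0.0,0.0,0.0,0.0,0.0],[0.0,0.0009,0.0001,0.0,0.0,0.0,0.0],[0.0,0.0008,0.0,0.0,0.0,0.0,0.0],[0.0,0.0009,0.0001,0.0,0.0,0.0,0.0],[0.0,0.0008,0.0,0.0,0.0,0.0,0.0],[0.0,0.0009,0.0001,0.0,0.0,0.0,0.0],[0.0,0.0008,0.0,0.0,0.0,0.0,0.0],[0.0,0.0009,0.0001,0.0,0.0,0.0,0.0]]
0.54 [226. 145. 245. 173.] 299
0.06 [[230.85558858 155.69444939]] [[242.29105585 168.06981881]]
0.075 [[228.78576487 153.08468921]] [[240.19069031 165.43881793]]
0.084 [[227.56209215 151.54186074]] [[238.94807535 163.88234018]]
```

{"method": "play_rows", "body": {"steps": [[[0,0.001,0,0,0,0,0],[0,0.001,0,0,0,0,0],[0,0.001,0,0,0,0,0],[0,0.001,0,0,0,0,0],[0,0.001,0,0,0,0,0],[0,0.001,0,0,0,0,0]]]}}

```text
time_s: 19.5
tool_pos: [0.63, 0.0049, 0.0537]
tool_rot: [-180.0, -0.0, 80.2]
force: [-0.7, 0.1, 1.2]
grip_width: 0.0006
grasp_force: 0.5
```

{"method": "play_rows", "body": {"steps": [[[0,0.001,0,0,0,0,0],[0,0.001,0,0,0,0,0],[0,0.001,0,0,0,0,0]]]}}

```text
time_s: 19.8
tool_pos: [0.6329, 0.0044, 0.0537]
tool_rot: [-180.0, -0.0, 80.2]
force: [-1.4, 0.2, 2.2]
grip_width: 0.0004
grasp_force: 0.5
```

{"method": "play_rows", "body": {"steps": [[[0,0.001,0,0,0,0,0],[0,0.001,0,0,0,0,0],[0,0.001,0,0,0,0,0]]]}}

```text
time_s: 20.1
tool_pos: [0.6359, 0.0039, 0.0537]
tool_rot: [-180.0, -0.0, 80.2]
force: [-0.3, 0.9, 0.8]
grip_width: 0.0004
grasp_force: 0.5
```

{"method": "play_rows", "body": {"steps": [[[0,0.001,0,0,0,0,0],[0,0.001,0,0,0,0,0]]]}}

```text
time_s: 20.3
tool_pos: [0.6372, 0.0036, 0.0536]
tool_rot: [-179.9, -0.0, 80.2]
force: [-4.2, 0.6, 3.3]
grip_width: 0.0005
grasp_force: 2.4
```

{"method": "play_rows", "body": {"steps": [[[0,0.001,0,0,0,0,0],[0,0,0,0,0,0,0]]]}}

```text
time_s: 20.5
tool_pos: [0.6373, 0.0036, 0.0536]
tool_rot: [-179.8, -0.0, 80.2]
force: [-6.2, 0.8, 4.7]
grip_width: 0.0007
grasp_force: 3.4
```

Run:
```python
from h import *
from plan import *
plan([])
c=read_camera("scene")
for s in silhouettes("scene","cup")[:2]: print(s["p"],np.round(s["extent"]),s["pixels"].sum())
```

```text
now lane [ 0.043 -0.     0.054] F [-6.2  0.8  4.7] t 20.5 q [-15.  25.  16.  96.  -8.  61.  -7.]
0
[]
0.57 [224. 141. 242. 172.] 284
```

{"method": "play_rows", "body": {"steps": [[[0,-0.003,0,0,0,0,0],[0,-0.008,0,0,0,0,0],[0,-0.015,0,0,0,0,0],[0,-0.02,0,0,0,0,0],[0,-0.02,0,0,0,0,0],[0,-0.02,-0.01,0,0,0,0],[0,-0.02,-0.02,0,0,0,0],[0,-0.02,-0.03,0,0,0,0],[0,-0.02,-0.03,0,0,0,0],[0,-0.02,-0.03,0,0,0,0],[0,-0.01,-0.03,0,0,0,0],[0,0,0,0,0,0,0]]]}}

```text
time_s: 21.8
tool_pos: [0.467, 0.0339, 0.2083]
tool_rot: [179.6, -0.2, 80.3]
force: [0.8, -0.3, -0.5]
grip_width: 0.0004
grasp_force: 0.0
```

Run:
```python
from h import *
from plan import *
plan([])
for n in("scene","top","wrist"):
  c=read_camera(n)
  for s in silhouettes(n,"cup")[:3]:
    m=s["pixels"].astype(np.uint8)
    hsv=cv2.cvtColor(c["frame"],cv2.COLOR_RGB2HSV); y=(hsv[...,0]>20)&(hsv[...,0]<35)&(hsv[...,1]>150)&(m>0)
    v,u=np.nonzero(y)
    print(n,round(s["p"],2),np.round(s["extent"]), np.round(inv(atz(c,((u.min()+u.max())/2,(v.min()+v.max())/2),.086)),3) if len(u) else '')
  P=np.array([L(.084+.034*np.cos(a),.034*np.sin(a),z) for a in np.linspace(0,6.3,40) for z in(.092,.075)]+[L(.084+.029*np.cos(a),.029*np.sin(a),.03) for a in np.linspace(0,6.3,40)])
  q=proj(c,P);print(" expected home extent",np.round([*q.min(0),*q.max(0)]))
  for t in("barrier","barrier_tip"):
    for s in silhouettes(n,t)[:1]: print(n,t,round(s["p"],2),np.round(s["extent"]))
```

```text
now lane [-0.13   0.001  0.208] F [ 0.8 -0.3 -0.5] t 21.8 q [-22.  -4.  14. 110.   1.  74. -18.]
0
[]
scene 0.73 [221. 141. 247. 169.] [0.075 0.013 0.086]
scene 0.55 [277.  68. 307. 162.] [-0.041 -0.131  0.086]
 expected home extent [227. 140. 250. 170.]
scene barrier 0.95 [279.  68. 304. 160.]
scene barrier_tip 0.63 [276.  67. 307. 166.]
top 0.66 [276. 121. 299. 144.] [0.088 0.007 0.086]
 expected home extent [276. 122. 301. 149.]
top barrier 0.97 [322. 141. 356. 184.]
top barrier_tip 0.97 [317. 141. 357. 180.]
wrist 0.61 [422. 144. 511. 210.] [0.081 0.008 0.086]
 expected home extent [416. 148. 516. 218.]
wrist barrier 0.7 [381. 260. 461. 384.]
wrist barrier_tip 0.62 [382. 259. 457. 382.]
```

```bash
python3 -c "
from cell import sign_off
print(sign_off())"
```

```text
the job is handed in; nothing more can be done
None
```

I raised the barrier past its balance point and it stayed up by itself. I then pushed the cup under it until it stopped hard against the end stop (about 6 N at the fingers). Cameras afterwards showed the barrier up and the cup home to within about a centimetre. I handed the job in at about 22 s; the hand-in returned no verdict.

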